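Lay four clock great wheels in their fitted nests

TASK

The four loose brass great wheels lying on the sorting bench have to go off to assembly: lay each one flat, drum upwards, right down on the baize of the turned oak nest made for its size, smallest wheel in the smallest nest and so on up to the largest. Lower them in rather than dropping them, and leave the porcelain cup of collets and the amber jar of bushings standing where they are.

Things in the scene. Friction and masses are not known exactly. Their poses are not given: they have to be found in the camera images.
- wheel_50: smallest loose great wheel: flat toothed brass disc 50 mm across, 5 mm thick, solid (no spokes), lying drum up, 130 g +-35%. Dark ratchet ring 29 mm wide 5 to 7.5 mm up, then the brass drum, 24 mm diameter, to 28 mm up, then a 6 mm arbor 10 mm higher. Origin: centre of underside, z up. Grip the drum with fingertips 12 mm above the underside. Wheels upright in the stand are other stock.
- nest_50: turned oak nest for the 50 mm wheel, smallest of four: low round dish fixed to the bench, 76 mm outside, rim 13 mm high, flat green baize floor 58 mm across, 5 mm above the bench; wall flares to a 68 mm mouth, so a wheel let go a few mm off centre slides down to the floor. Origin: centre of the underside, z up.
- wheel_65: second smallest loose great wheel: flat toothed brass disc 65 mm across, 5 mm thick, four spokes, lying drum up, 220 g +-35%. Dark ratchet ring 35 mm wide 5 to 7.5 mm up, then the brass drum, 30 mm diameter, to 31 mm up, then a 6 mm arbor 10 mm higher. Origin: centre of underside, z up. Grip the drum with fingertips 12 mm above the underside. Wheels upright in the stand are other stock.
- nest_65: turned oak nest for the 65 mm wheel, second smallest of four: low round dish fixed to the bench, 91 mm outside, rim 13 mm high, flat green baize floor 73 mm across, 5 mm above the bench; wall flares to a 83 mm mouth, so a wheel let go a few mm off centre slides down to the floor. Origin: centre of the underside, z up.
- wheel_80: second largest loose great wheel: flat toothed brass disc 80 mm across, 5 mm thick, five spokes, lying drum up, 340 g +-35%. Dark ratchet ring 42 mm wide 5 to 7.5 mm up, then the brass drum, 37 mm diameter, to 34 mm up, then a 6 mm arbor 10 mm higher. Origin: centre of underside, z up. Grip the drum with fingertips 12 mm above the underside. Wheels upright in the stand are other stock.
- nest_80: turned oak nest for the 80 mm wheel, second largest of four: low round dish fixed to the bench, 106 mm outside, rim 13 mm high, flat green baize floor 88 mm across, 5 mm above the bench; wall flares to a 98 mm mouth, so a wheel let go a few mm off centre slides down to the floor. Origin: centre of the underside, z up.
- wheel_95: largest loose great wheel: flat toothed brass disc 95 mm across, 5 mm thick, six spokes, lying drum up, 500 g +-35%. Dark ratchet ring 49 mm wide 5 to 7.5 mm up, then the brass drum, 44 mm diameter, to 37 mm up, then a 6 mm arbor 10 mm higher. Origin: centre of underside, z up. Grip the drum with fingertips 12 mm above the underside. Wheels upright in the stand are other stock.
- nest_95: turned oak nest for the 95 mm wheel, largest of four: low round dish fixed to the bench, 121 mm outside, rim 13 mm high, flat green baize floor 103 mm across, 5 mm above the bench; wall flares to a 113 mm mouth, so a wheel let go a few mm off centre slides down to the floor. Origin: centre of the underside, z up.
- collet_cup: chipped white porcelain cup heaped with steel collets, loose, 72 mm across the rim, 52 mm high, about 320 g; origin at the centre of its underside, z up. Leave it where it is.
- bushing_jar: squat open amber glass jar of brass bushings, loose, 78 mm across, 55 mm high, about 400 g; origin at the centre of its underside, z up. Leave it where it is.
There are look-alikes about, which are no part of the job. Leave any red or turquoise look-alike of the wheel_80 alone. Leave any blue look-alike of the wheel_95 alone.

How it is judged:
By the outcome, as a careful person would: the job done as asked, in the order asked, and still so for the second after the job is handed in, with the robot touching nothing.
It also fails if it takes over 109 s, if anything falls off the work surface, if the arm or the gripper's body presses on something with over 40 N, if the wrist force passes 120 N, or if a joint passes its speed limit or range.

ROBOT

A 6-joint arm with a two-finger parallel gripper is mounted at the origin on the work surface. World frame = base frame: x ahead of the robot, y to its left, z up, the work surface at z = 0. Lengths are in m, angles in rad, forces in N, time in s.
With the tool pointing down it reaches from about 0.225 to 0.875 m from the base axis. Payload 3.4 kg.
Tool frame: the origin (TCP) lies midway between the tips of the shut fingers; the grasp point (between the pads) lies 19 mm behind it; x points along the fingers, y is the direction in which the jaws open and shut, and the axes are right-handed (so a half turn about x gives the same grasp; the last joint's range is limited). The gripper opens to 85 mm and grips with 20 to 120 N. Pads are 22 mm wide; open, the fingers measure 114 mm over their backs; the gripper's body (76 mm by 85 mm) begins 54 mm behind the grasp point. The pads swing forward as they close: fully open they stand 13 mm farther back than shut.
Start: joints at [1.027, 0.276, 1.505, -0, 1.361, -0.121], TCP at [0.236, 0.524, 0.231] pointing down, gripper open.
Joint ranges: [-2.89, 2.89], [-0.75, 2.08], [0.22, 2.7], [-1.18, 4.32], [0.11, 2.71], [-2.7, 2.7]. Speed limits (rad/s): [2.57, 2.57, 3.14, 3.14, 3.14, 3.14].

INTERFACE

Orientations are given as a rotation vector (axis times angle).
In Python, from cell import manip gives the robot as it stands.
- The arm moves only by the shell command python3 -m inch 'ROWS'. ROWS is JSON, a list of rows, each a list of 7 numbers: the shift along the tool's x, y, z in mm, then the turn, a rotation vector about the tool's x, y, z in degrees, then the closure, from -1 (fully open) to 1 (shut). A call has 1 to 20 rows; each row is the pose to reach, as a shift and turn from the pose measured when the call began, along the tool's axes at that moment; what a row does not reach only later rows make up. A row lasts 1/8 s, in which the tool goes at most 62.5 mm and 10.7 degrees, less where a joint would pass 70% of its speed; a pose out of reach is approached as far as the arm can. A call with a gripper value outside its range is refused whole. The fingers move at their own pace and stop on an object; the grip force is fixed at half the most. Time passes only in rows, so rows that repeat a pose let the fingers close. It gives the time, the measured TCP pose, the force and the opening at its end, in the units of the state.
- manip.read_state(): the state, without advancing time (a new reading comes with each control period).
- manip.get_image(name): name is "scene" or "top"; returns the picture (420x560x3 uint8, red, green, blue); there is no depth.
- manip.camera_model(name): a dict with "fx", "fy", "cx", "cy" (pixels), "R" (3x3) and "t" (3): a world point X has camera coordinates R X + t. Camera axes: x right, y down, z forward; pixel columns grow to the right and rows downward; lengths in m; the calibration is good to about 2 mm. A picture is of the moment at which its call begins. camera_model takes no time and is no camera call.
- manip.job_done(): hands the job in, once; it reports no verdict.
The state is a dict: "clock": time; "joints": joint angles; "qvel": joint speeds; "effort": joint torques, N m; "tool_pos": TCP position; "ee_rot": TCP orientation; "contact_force": force on the tool from outside, world axes, zero at the start; "torque": the same for the moment, N m; "opening": finger opening in m.
Only numpy, scipy, OpenCV 4.12 (cv2) and the standard library are available. Lean on these libraries where they do the work, as an engineer would, in place of code of your own. Each camera call takes 0.05 s, during which the arm holds its last target.

## Working session

There is one attempt and no reset: what is moved stays moved. The work goes in short steps, Python scripts to look and compute and a shell command to move; the robot and the scene stay as the last step left them, time stands still between calls to the robot, and variables do not carry over. Pictures are saved under pics/ and viewed, and the job is handed in when it is done.

```bash
ls; mkdir -p pics; python3 - <<'E'
from cell import manip
import cv2
print(manip.read_state())
for n in("scene","top"):
    im=manip.get_image(n); cv2.imwrite(f"pics/{n}0.png",im[:,:,::-1]); print(n,manip.camera_model(n))
E
```

```text
pics
{'clock': 0.0, 'joints': array([ 1.02701530e+00,  2.76586921e-01,  1.50620029e+00, -2.07823202e-06,
        1.36067834e+00, -1.20992871e-01]), 'qvel': array([-0.00177107,  0.0014631 ,  0.00033891,  0.00098595, -0.00088484,
        0.00197577]), 'effort': array([-4.10033399e-04, -4.16776621e+01, -2.45798492e+01, -1.03509860e-04,
        1.10640083e-02, -1.77898426e-05]), 'tool_pos': array([0.23563735, 0.52389036, 0.23041756]), 'ee_rot': array([ 0.33023677,  1.54585094, -0.33303601]), 'contact_force': array([-0.60408116, -0.10983259, -0.67644121]), 'torque': array([-0.02097432,  0.0383967 ,  0.00147904]), 'opening': 0.08544214733061425}
scene {'fx': 523.6155540640574, 'fy': 523.6155540640574, 'cx': 282.3294898424615, 'cy': 214.13756662257174, 'R': array([[ 0.43806917,  0.89893378,  0.00367012],
       [ 0.58101759, -0.28002194, -0.76420303],
       [-0.68594021,  0.33690619, -0.64496531]]), 't': array([-0.21231824, -0.23768564,  1.64950545])}
top {'fx': 414.6159899894127, 'fy': 414.6159899894127, 'cx': 286.60641308263, 'cy': 202.9451263809265, 'R': array([[-1.60803175e-01, -9.86986352e-01,  5.29325449e-04],
       [-9.62606084e-01,  1.56712548e-01, -2.20976707e-01],
       [ 2.18018042e-01, -3.60432879e-02, -9.75278942e-01]]), 't': array([0.073763  , 0.45484863, 0.99890891])}
```

View pics/scene0.png

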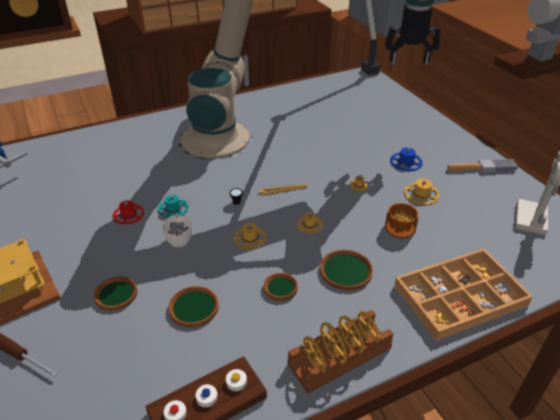

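View pics/top0.png

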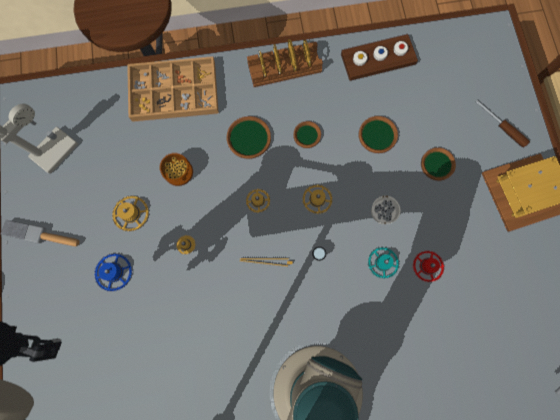

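The scene picture shows the four loose brass wheels around (250,233), (310,221), (359,183) and (422,189). The nests are at (116,292), (193,305), (281,286) and (346,268). In the top view the wheels are near (130,212), (185,244), (258,200) and (318,198), and the nests near (249,138), (307,134), (379,134) and (438,163). I'll measure them next.

```bash
cat > h.py <<'E'
import numpy as np, cv2
from cell import manip
def ray(name,uv):
    c=manip.camera_model(name);R=np.array(c["R"]);t=np.array(c["t"])
    uv=np.atleast_2d(np.asarray(uv,float))
    d=np.c_[(uv[:,0]-c["cx"])/c["fx"],(uv[:,1]-c["cy"])/c["fy"],np.ones(len(uv))]@R
    return -R.T@t,d
def plane(name,uv,z):
    o,d=ray(name,uv); return (o+d*((z-o[2])/d[:,2])[:,None])[:,:2]
def proj(name,X):
    c=manip.camera_model(name);p=np.atleast_2d(X)@np.array(c["R"]).T+np.array(c["t"])
    return np.c_[c["fx"]*p[:,0]/p[:,2]+c["cx"],c["fy"]*p[:,1]/p[:,2]+c["cy"]]
E
python3 - <<'E'
from h import *
seeds={"top":{"n95":(249,138),"n50":(307,134),"n80":(379,134),"n65":(438,163),"w95":(130,212),"w50":(185,244),"w65":(258,200),"w80":(318,198)},
"scene":{"n95":(346,268),"n50":(281,286),"n80":(193,305),"n65":(116,292),"w95":(422,189),"w50":(359,183),"w65":(310,221),"w80":(250,233)}}
for v in seeds:
    bgr=cv2.imread(f"pics/{v}0.png");hsv=cv2.cvtColor(bgr,cv2.COLOR_BGR2HSV)
    for k,(u,w) in seeds[v].items():
        if k[0]=="n": m=cv2.inRange(hsv,(40,100,15),(85,255,255)); z=.005
        else: m=cv2.inRange(hsv,(8,90,40),(35,255,255)); z=.005
        m2=np.zeros_like(m); m2[w-32:w+32,u-32:u+32]=m[w-32:w+32,u-32:u+32]
        cs,_=cv2.findContours(m2,cv2.RETR_EXTERNAL,cv2.CHAIN_APPROX_NONE)
        c=max([c for c in cs if cv2.contourArea(c)>30],key=cv2.contourArea)[:,0]
        g=(plane(v,c,z)*1000).astype(np.float32)
        (cx,cy),r=cv2.minEnclosingCircle(g); e=cv2.fitEllipse(g)
        print(v,k,"circ",round(cx),round(cy),"d",round(2*r,1),"ell",np.round(e[0],1),np.round(e[1],1))
top=cv2.imread("pics/top0.png")
a=cv2.resize(top[160:290,85:350],None,fx=3,fy=3,interpolation=cv2.INTER_CUBIC);cv2.imwrite("pics/c1.png",a)
s=cv2.imread("pics/scene0.png")
a=cv2.resize(s[150:260,220:450],None,fx=3.4,fy=3.4,interpolation=cv2.INTER_CUBIC);cv2.imwrite("pics/c2.png",a)
E
```

```text
top n95 circ 670 72 d 101.3 ell [670.3  72.1] [97.4 99.1]
top n50 circ 653 -88 d 56.5 ell [652.3 -87.2] [52.3 54. ]
top n80 circ 622 -280 d 86.7 ell [ 621.7 -279.6] [82.4 85. ]
top n65 circ 513 -422 d 71.3 ell [ 512.3 -421.9] [67.3 69.2]
top w95 circ 511 409 d 94.4 ell [510.7 408.8] [91.2 91.9]
top w50 circ 405 274 d 49.0 ell [404.9 273.9] [45.5 46.7]
top w65 circ 491 73 d 63.8 ell [490.6  72.8] [60.7 61.5]
top w80 circ 470 -83 d 78.7 ell [469.7 -83.6] [75.3 76. ]
scene n95 circ 670 73 d 100.5 ell [669.5  73.1] [94.7 98.9]
scene n50 circ 652 -87 d 54.9 ell [651.5 -86.5] [51.  53.7]
scene n80 circ 621 -279 d 85.3 ell [ 620.7 -279.2] [81. 84.]
scene n65 circ 511 -422 d 70.9 ell [ 511.  -421.6] [63.6 69.6]
scene w95 circ 507 417 d 119.3 ell [508.8 413.3] [ 88.9 114.8]
scene w50 circ 400 277 d 67.7 ell [403.9 276.4] [45.6 62.4]
scene w65 circ 488 75 d 77.5 ell [491.   73.6] [62.5 72.1]
scene w80 circ 466 -82 d 93.6 ell [468.6 -82.6] [76.2 90.6]
```

View pics/c1.png

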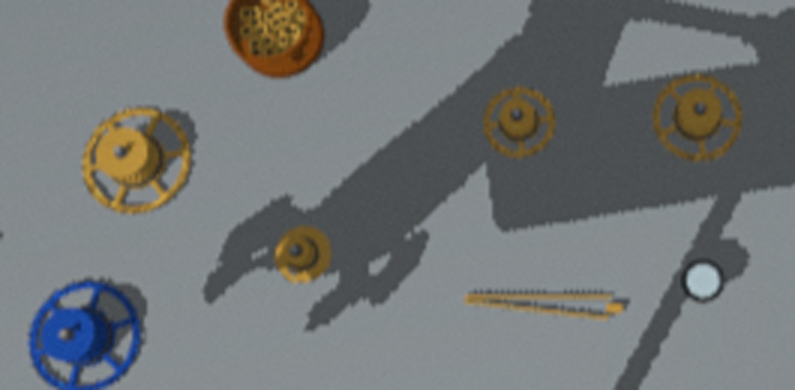

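View pics/c2.png

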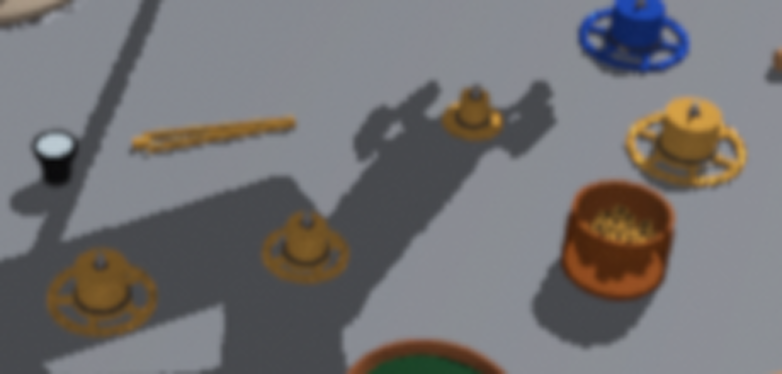

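The measured diameters match the stated sizes, and the two views agree within about 2 mm. The centres in mm are:

| Size | Wheel | Nest |
|---|---|---|
| 50 | (405,274) | (652,-87) |
| 65 | (491,73) | (512,-422) |
| 80 | (470,-83) | (621,-280) |
| 95 | (511,409) | (670,72) |

I'll work smallest to largest.

```bash
cat >> h.py <<'E'
from scipy.spatial.transform import Rotation as Ro
def go(x,y,z):
    s=manip.read_state(); R=Ro.from_rotvec(s["ee_rot"]).as_matrix(); p=s["tool_pos"]*1000
    print("t",s["clock"],"tcp",np.round(p,1),"open",round(s["opening"]*1000,1),"F",np.round(s["contact_force"],1),"q",np.round(s["joints"],2))
    print("shift to",(x,y,z),np.round(R.T@(np.array([x,y,z])-p),1))
    return R
E
python3 - <<'E'
from h import *
R=go(405,274,70);print(R.round(3))
for v in ("top",):
    pass
E
```

```text
t 0.1 tcp [235.7 524.  230.5] open 85.3 F [-0.3 -0.2 -0.7] q [ 1.03  0.28  1.51 -0.    1.36 -0.12]
shift to (405, 274, 70) [ 160.7 -158.2  257. ]
[[-0.001  0.41   0.912]
 [-0.001  0.912 -0.41 ]
 [-1.    -0.002 -0.   ]]
```

```bash
python3 -m inch '[[20,-20,35,0,0,0,-1],[50,-50,80,0,0,0,-1],[80,-80,130,0,0,0,-1],[110,-110,180,0,0,0,-1],[140,-140,225,0,0,0,-1],[155,-153,250,0,0,0,-1],[161,-158,257,0,0,0,-1],[161,-158,257,0,0,0,-1],[161,-158,257,0,0,0,-1]]'; python3 - <<'E'
from h import *
go(405,274,10)
im=manip.get_image("scene")[:,:,::-1]
cv2.imwrite("pics/s1.png",cv2.resize(im[90:290,220:460],None,fx=3,fy=3))
E
```

```text
clock: 1.23
tool_pos: [0.4049, 0.2753, 0.0703]
ee_rot: [0.33, 1.545, -0.331]
contact_force: [-0.1, 0.6, 0.1]
opening: 0.0857
t 1.225 tcp [404.9 275.3  70.3] open 85.7 F [-0.1  0.6  0.1] q [ 0.46  0.3   1.92 -0.    0.92 -0.69]
shift to (405, 274, 10) [60.3 -1.1  0.6]
```

View pics/s1.png

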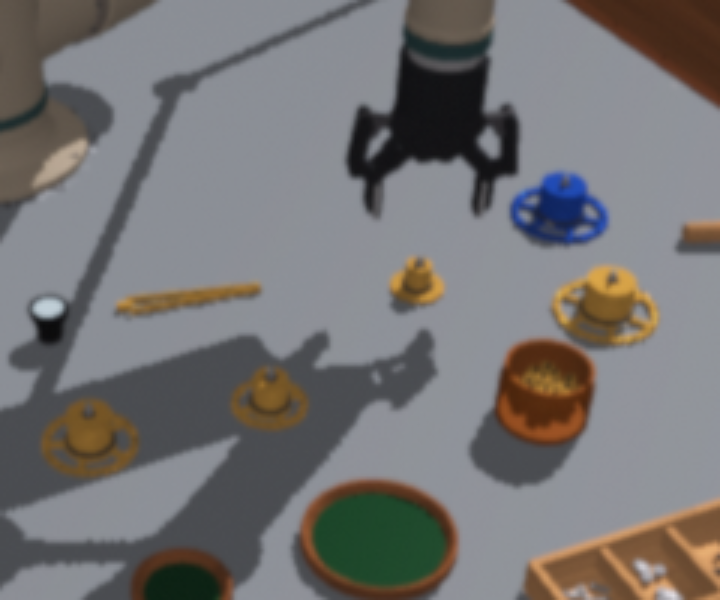

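The gripper is right above the small wheel, at about (415,285) in the crop, and nothing is close by. Going down to grip.

```bash
python3 -m inch '[[20,-1,0,0,0,0,-1],[45,-1,0,0,0,0,-1],[58,-1,0,0,0,0,-1],[60,-1,0,0,0,0,-1],[60,-1,0,0,0,0,1],[60,-1,0,0,0,0,1],[60,-1,0,0,0,0,1],[60,-1,0,0,0,0,1],[60,-1,0,0,0,0,1],[60,-1,0,0,0,0,1],[60,-1,0,0,0,0,1]]'; python3 - <<'E'
from h import *
go(405,274,130)
im=manip.get_image("scene")[:,:,::-1]
cv2.imwrite("pics/s2.png",cv2.resize(im[130:230,300:420],None,fx=5,fy=5,interpolation=cv2.INTER_CUBIC))
E
```

```text
clock: 2.65
tool_pos: [0.405, 0.2747, 0.0112]
ee_rot: [0.331, 1.544, -0.33]
contact_force: [-1.0, -0.8, 6.5]
opening: 0.0218
t 2.65 tcp [405.  274.7  11.2] open 21.8 F [-1.  -0.8  6.5] q [ 0.45  0.38  1.99 -0.    0.77 -0.69]
shift to (405, 274, 130) [-118.8   -0.5    0.4]
```

View pics/s2.png

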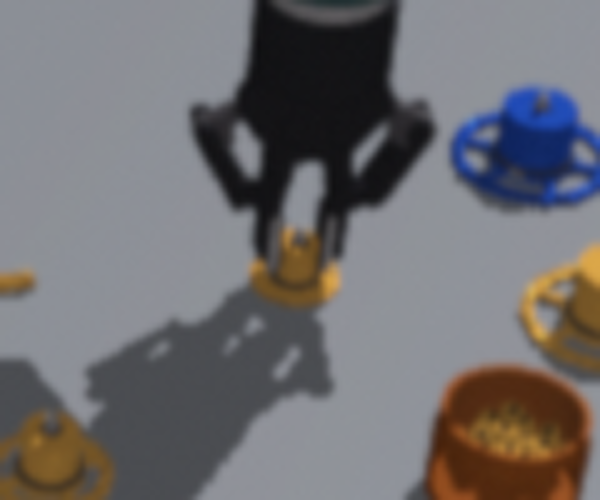

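The fingers are on the small drum, at about (295,260) in the crop. I'll lift it and check.

```bash
python3 -m inch '[[-5,0,0,0,0,0,1],[-20,0,0,0,0,0,1],[-50,0,0,0,0,0,1],[-85,0,0,0,0,0,1],[-110,0,0,0,0,0,1],[-119,0,0,0,0,0,1],[-119,0,0,0,0,0,1]]'; python3 - <<'E'
from h import *
go(652,-87,130)
im=manip.get_image("scene")[:,:,::-1]
cv2.imwrite("pics/s3.png",cv2.resize(im[70:220,290:420],None,fx=4,fy=4,interpolation=cv2.INTER_CUBIC))
E
```

```text
clock: 3.58
tool_pos: [0.4047, 0.2746, 0.1302]
ee_rot: [0.331, 1.544, -0.33]
contact_force: [0.2, -0.4, -1.5]
opening: 0.0213
t 3.575 tcp [404.7 274.6 130.2] open 21.3 F [ 0.2 -0.4 -1.5] q [ 0.45  0.23  1.84 -0.    1.07 -0.69]
shift to (652, -87, 130) [   0.5 -228.7  373.6]
```

View pics/s3.png

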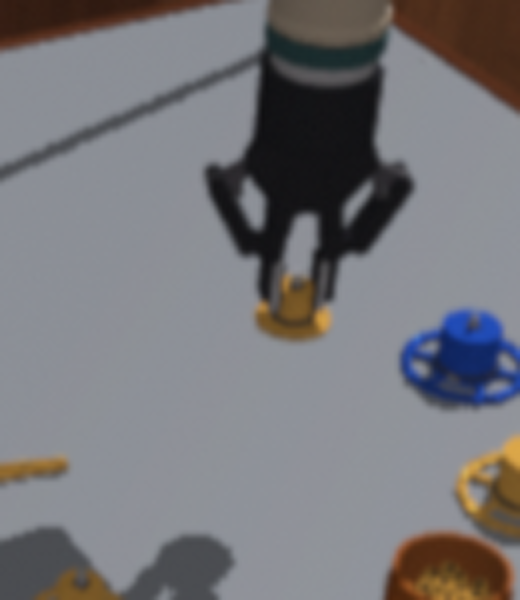

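The wheel is held level, and the force reading of 1.5 N fits its weight. Now I'll carry it above nest_50.

```bash
python3 -m inch '[[0,-9,15,0,0,0,1],[0,-29,47,0,0,0,1],[0,-54,88,0,0,0,1],[0,-80,131,0,0,0,1],[0,-106,173,0,0,0,1],[0,-132,216,0,0,0,1],[0,-158,258,0,0,0,1],[0,-184,301,0,0,0,1],[0,-207,338,0,0,0,1],[0,-222,363,0,0,0,1],[0,-229,373,0,0,0,1],[0,-229,374,0,0,0,1],[0,-229,374,0,0,0,1]]'; python3 - <<'E'
from h import *
go(652,-87,17)
for n in ("scene","top"):
    im=manip.get_image(n)[:,:,::-1]
    cv2.imwrite(f"pics/{n}4.png",im)
E
```

```text
clock: 5.25
tool_pos: [0.6508, -0.0867, 0.1292]
ee_rot: [0.33, 1.547, -0.33]
contact_force: [0.6, 0.6, -1.2]
opening: 0.0217
t 5.25 tcp [650.8 -86.7 129.2] open 21.7 F [ 0.6  0.6 -1.2] q [-0.24  0.46  1.47 -0.    1.21 -1.39]
shift to (652, -87, 17) [112.2   0.3   1.4]
```

View pics/scene4.png

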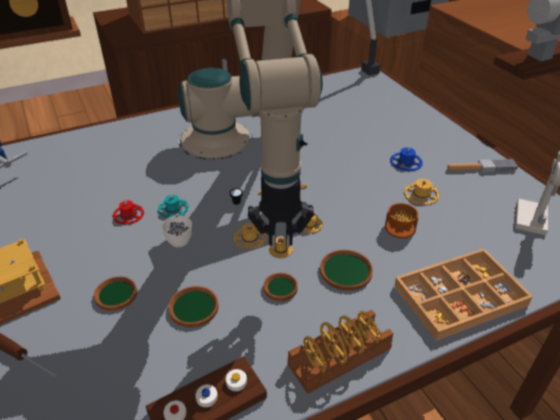

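View pics/top4.png

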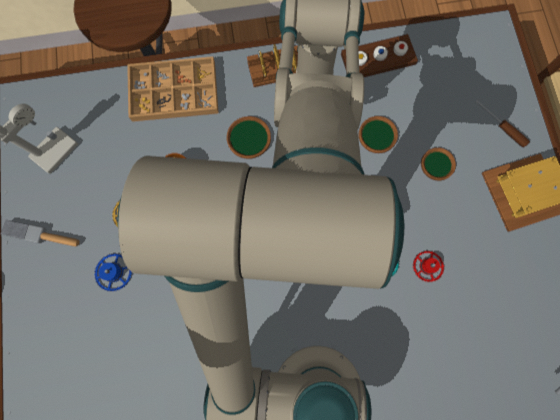

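The scene view shows the wheel at (281,247), straight above nest_50 at (281,286). I'll lower it slowly.

```bash
python3 -m inch '[[10,0,1,0,0,0,1],[35,0,1,0,0,0,1],[60,0,1,0,0,0,1],[82,0,1,0,0,0,1],[96,0,1,0,0,0,1],[103,0,1,0,0,0,1],[107,0,1,0,0,0,1],[110,0,1,0,0,0,1],[112,0,1,0,0,0,1],[112,0,1,0,0,0,1]]'; python3 - <<'E'
from h import *
go(652,-87,17)
im=manip.get_image("scene")[:,:,::-1]
cv2.imwrite("pics/s5.png",cv2.resize(im[210:320,210:360],None,fx=4,fy=4,interpolation=cv2.INTER_CUBIC))
E
```

```text
clock: 6.6
tool_pos: [0.6519, -0.0869, 0.0179]
ee_rot: [0.33, 1.546, -0.33]
contact_force: [1.0, 0.8, -1.6]
opening: 0.0217
t 6.6 tcp [651.9 -86.9  17.9] open 21.7 F [ 1.   0.8 -1.6] q [-0.24  0.57  1.6  -0.    0.98 -1.39]
shift to (652, -87, 17) [ 0.9 -0.   0.1]
```

View pics/s5.png

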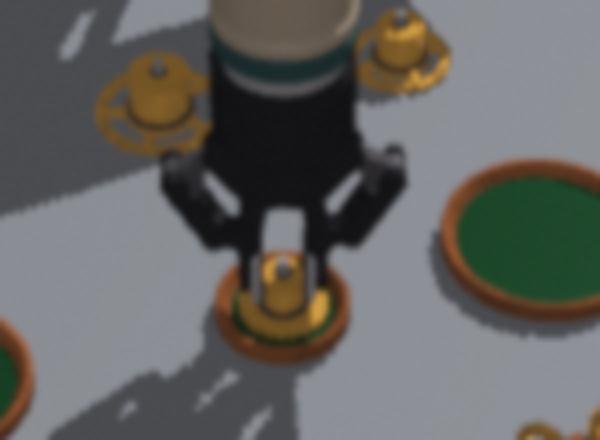

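The wheel is inside the rim with baize showing all round, and the force reads only its weight, so it isn't touching down yet. A few mm more.

```bash
python3 -m inch '[[1,0,0,0,0,0,1],[2,0,0,0,0,0,1],[2.5,0,0,0,0,0,1],[2.5,0,0,0,0,0,1]]'
```

```text
clock: 7.15
tool_pos: [0.6521, -0.087, 0.0162]
ee_rot: [0.329, 1.545, -0.33]
contact_force: [-1.7, 0.4, 5.3]
opening: 0.0215
```

Contact at TCP z 16.2 mm, exactly as predicted. Now I'll release, and rise once the fingers are clear.

```bash
python3 -m inch '[[0,0,0,0,0,0,0.2],[0,0,0,0,0,0,-0.2],[0,0,0,0,0,0,-0.2],[0,0,0,0,0,0,-0.2],[-6,0,0,0,0,0,-0.2],[-25,0,0,0,0,0,-0.4],[-60,0,0,0,0,0,-1],[-90,0,0,0,0,0,-1],[-104,0,0,0,0,0,-1],[-104,0,0,0,0,0,-1]]'; python3 - <<'E'
from h import *
go(491,73,70)
im=manip.get_image("scene")[:,:,::-1]
cv2.imwrite("pics/s6.png",cv2.resize(im[170:320,210:360],None,fx=4,fy=4,interpolation=cv2.INTER_CUBIC))
E
```

```text
clock: 8.4
tool_pos: [0.6526, -0.0871, 0.1212]
ee_rot: [0.329, 1.543, -0.33]
contact_force: [-0.5, 0.0, -0.3]
opening: 0.0851
t 8.4 tcp [652.6 -87.1 121.2] open 85.1 F [-0.5  0.  -0.3] q [-0.24  0.47  1.48 -0.    1.19 -1.39]
shift to (491, 73, 70) [  50.7   80.2 -213. ]
```

View pics/s6.png

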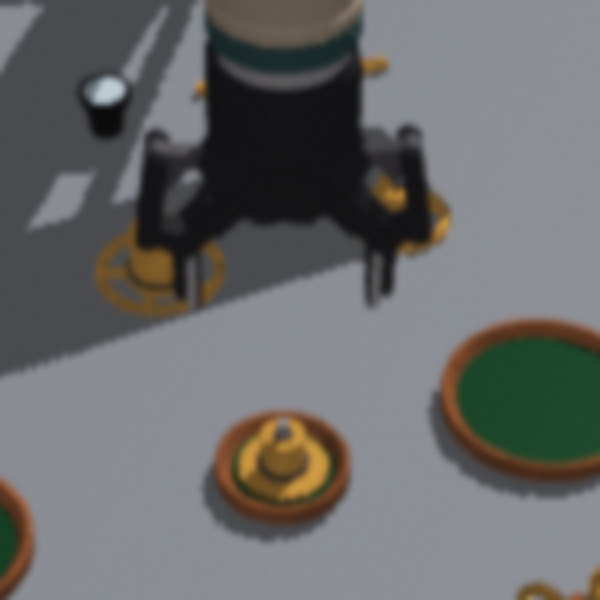

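wheel_50 sits flat and centred in its nest, at about (283,465) in the crop. Moving on to wheel_65.

```bash
python3 -m inch '[[0,10,-30,0,0,0,-1],[5,28,-75,0,0,0,-1],[15,46,-122,0,0,0,-1],[30,64,-169,0,0,0,-1],[45,76,-202,0,0,0,-1],[50,80,-212,0,0,0,-1],[51,80,-213,0,0,0,-1],[51,80,-213,0,0,0,-1]]'; python3 - <<'E'
from h import *
go(491,73,10)
E
```

```text
clock: 9.45
tool_pos: [0.4917, 0.0723, 0.0691]
ee_rot: [0.33, 1.544, -0.33]
contact_force: [0.1, -0.2, 0.3]
opening: 0.0853
t 9.45 tcp [491.7  72.3  69.1] open 85.3 F [ 0.1 -0.2  0.3] q [ 0.01  0.31  1.91 -0.    0.92 -1.14]
shift to (491, 73, 10) [59.1  0.3 -1. ]
```

```bash
python3 -m inch '[[20,0,-1,0,0,0,-1],[45,0,-1,0,0,0,-1],[57,0,-1,0,0,0,-1],[59,0,-1,0,0,0,-1],[59,0,-1,0,0,0,1],[59,0,-1,0,0,0,1],[59,0,-1,0,0,0,1],[59,0,-1,0,0,0,1],[59,0,-1,0,0,0,1],[59,0,-1,0,0,0,1],[59,0,-1,0,0,0,1]]'; python3 - <<'E'
from h import *
go(491,73,130)
im=manip.get_image("scene")[:,:,::-1]
cv2.imwrite("pics/s7.png",cv2.resize(im[150:260,240:380],None,fx=4,fy=4,interpolation=cv2.INTER_CUBIC))
E
```

```text
clock: 10.82
tool_pos: [0.4914, 0.0728, 0.0109]
ee_rot: [0.33, 1.542, -0.33]
contact_force: [-0.4, -0.0, 5.9]
opening: 0.0282
t 10.825 tcp [491.4  72.8  10.9] open 28.2 F [-0.4 -0.   5.9] q [ 0.01  0.39  1.98 -0.    0.77 -1.14]
shift to (491, 73, 130) [-1.191e+02  1.000e-01 -1.000e-01]
```

View pics/s7.png

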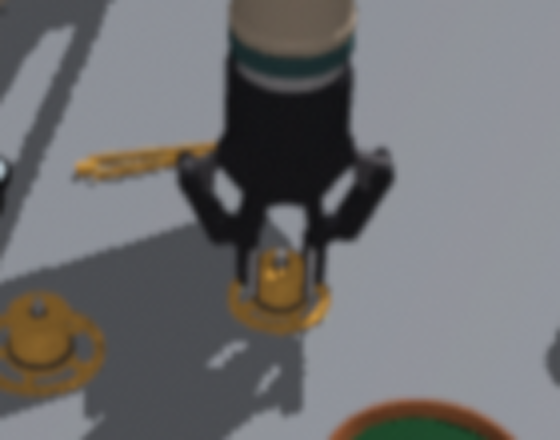

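The drum is gripped, with the opening at 28 mm. Lifting.

```bash
python3 -m inch '[[-5,0,0,0,0,0,1],[-20,0,0,0,0,0,1],[-50,0,0,0,0,0,1],[-85,0,0,0,0,0,1],[-110,0,0,0,0,0,1],[-119,0,0,0,0,0,1],[-119,0,0,0,0,0,1]]'; python3 - <<'E'
from h import *
go(512,-422,130)
E
```

```text
clock: 11.75
tool_pos: [0.4909, 0.0729, 0.1299]
ee_rot: [0.33, 1.542, -0.33]
contact_force: [-0.4, 0.9, -2.2]
opening: 0.0282
t 11.75 tcp [490.9  72.9 129.9] open 28.2 F [-0.4  0.9 -2.2] q [ 0.01  0.24  1.83 -0.    1.07 -1.14]
shift to (512, -422, 130) [ 3.000e-01 -4.430e+02  2.215e+02]
```

```bash
python3 -m inch '[[0,-16,8,0,0,0,1],[0,-50,25,0,0,0,1],[0,-92,46,0,0,0,1],[0,-136,68,0,0,0,1],[0,-180,90,0,0,0,1],[0,-224,112,0,0,0,1],[0,-268,134,0,0,0,1],[0,-312,156,0,0,0,1],[0,-356,178,0,0,0,1],[0,-396,198,0,0,0,1],[0,-426,213,0,0,0,1],[0,-440,220,0,0,0,1],[0,-443,221.5,0,0,0,1],[0,-443,221.5,0,0,0,1]]'; python3 - <<'E'
from h import *
go(512,-422,18)
im=manip.get_image("scene")[:,:,::-1]
cv2.imwrite("pics/s8.png",cv2.resize(im[180:330,50:250],None,fx=3,fy=3,interpolation=cv2.INTER_CUBIC))
E
```

```text
clock: 13.5
tool_pos: [0.5117, -0.4208, 0.1297]
ee_rot: [0.331, 1.543, -0.328]
contact_force: [0.1, 0.1, -2.7]
opening: 0.0277
t 13.5 tcp [ 511.7 -420.8  129.7] open 27.7 F [ 0.1  0.1 -2.7] q [-0.79  0.47  1.46  0.    1.21 -1.95]
shift to (512, -422, 18) [111.7  -1.2   0.6]
```

View pics/s8.png

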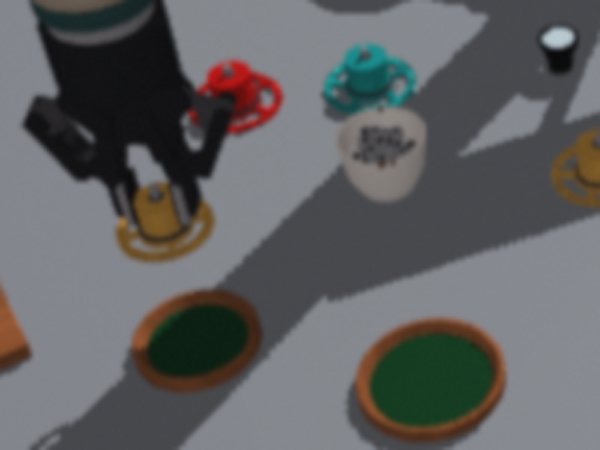

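wheel_65 hangs level at about (165,222) in the crop, with the nest at (197,341). Before lowering, I'll check the sideways offset by projection.

```bash
python3 - <<'E'
from h import *
for z in (.124,.119+.031,.01):
    print(z,(proj("scene",[.5117,-.4208,z])-[50,180])*3)
E
```

```text
0.124 [[163.08337271 223.05028034]]
0.15 [[154.77841598 195.51372677]]
0.01 [[196.63899469 334.3098826 ]]
```

The projection agrees with the picture. Lowering.

```bash
python3 -m inch '[[10,-1,0.5,0,0,0,1],[35,-1,0.5,0,0,0,1],[60,-1,0.5,0,0,0,1],[82,-1,0.5,0,0,0,1],[96,-1,0.5,0,0,0,1],[103,-1,0.5,0,0,0,1],[107,-1,0.5,0,0,0,1],[110,-1,0.5,0,0,0,1],[112,-1,0.5,0,0,0,1],[113,-1,0.5,0,0,0,1],[114,-1,0.5,0,0,0,1],[114.5,-1,0.5,0,0,0,1]]'; python3 - <<'E'
from h import *
go(512,-422,16)
im=manip.get_image("scene")[:,:,::-1]
cv2.imwrite("pics/s9.png",cv2.resize(im[220:330,50:190],None,fx=4,fy=4,interpolation=cv2.INTER_CUBIC))
E
```

```text
clock: 15.05
tool_pos: [0.5123, -0.4216, 0.016]
ee_rot: [0.33, 1.543, -0.328]
contact_force: [-1.2, 0.9, 3.0]
opening: 0.0278
t 15.05 tcp [ 512.3 -421.6   16. ] open 27.8 F [-1.2  0.9  3. ] q [-0.79  0.58  1.59  0.    0.98 -1.95]
shift to (512, -422, 16) [-0.  -0.5 -0.1]
```

View pics/s9.png

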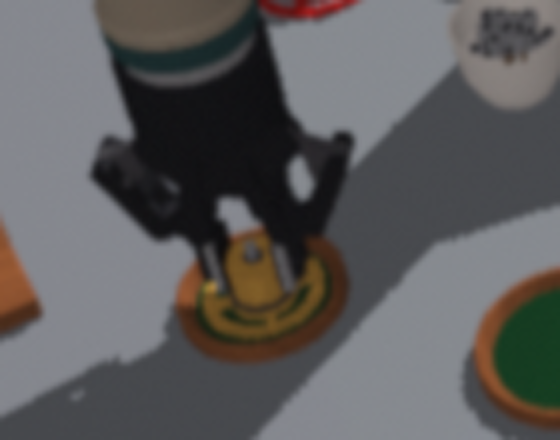

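The wheel rests on the baize: TCP z is 16.0 mm and the force changed sign. Releasing.

```bash
python3 -m inch '[[0,0,0,0,0,0,0.1],[0,0,0,0,0,0,-0.25],[0,0,0,0,0,0,-0.25],[0,0,0,0,0,0,-0.25],[-6,0,0,0,0,0,-0.25],[-25,0,0,0,0,0,-0.4],[-60,0,0,0,0,0,-1],[-90,0,0,0,0,0,-1],[-104,0,0,0,0,0,-1],[-104,0,0,0,0,0,-1]]'; python3 - <<'E'
from h import *
go(470,-83,70)
im=manip.get_image("scene")[:,:,::-1]
cv2.imwrite("pics/s10.png",cv2.resize(im[170:330,50:250],None,fx=3,fy=3,interpolation=cv2.INTER_CUBIC))
E
```

```text
clock: 16.35
tool_pos: [0.5124, -0.422, 0.1211]
ee_rot: [0.329, 1.541, -0.329]
contact_force: [-0.6, 0.5, 0.3]
opening: 0.0851
t 16.35 tcp [ 512.4 -422.   121.1] open 85.1 F [-0.6  0.5  0.3] q [-0.8   0.48  1.47  0.    1.19 -1.95]
shift to (470, -83, 70) [  50.5  292.3 -177.1]
```

View pics/s10.png

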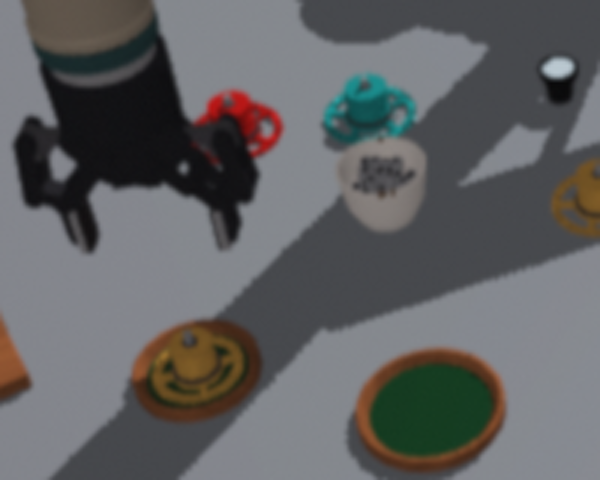

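wheel_65 lies flat in nest_65, at about (197,370) in the crop. Now to wheel_80, keeping high past the cup.

```bash
python3 -m inch '[[0,20,-12,0,0,0,-1],[0,60,-36,0,0,0,-1],[0,105,-64,0,0,0,-1],[0,150,-91,0,0,0,-1],[0,195,-118,0,0,0,-1],[0,238,-144,0,0,0,-1],[5,270,-164,0,0,0,-1],[20,288,-175,0,0,0,-1],[40,292,-177,0,0,0,-1],[50,292,-177,0,0,0,-1],[50,292,-177,0,0,0,-1]]'; python3 - <<'E'
from h import *
go(470,-83,10)
im=manip.get_image("scene")[:,:,::-1]
cv2.imwrite("pics/s11.png",cv2.resize(im[150:290,150:350],None,fx=3,fy=3,interpolation=cv2.INTER_CUBIC))
E
```

```text
clock: 17.77
tool_pos: [0.4684, -0.0826, 0.0687]
ee_rot: [0.331, 1.546, -0.328]
contact_force: [0.0, -0.0, 0.7]
opening: 0.0852
t 17.775 tcp [468.4 -82.6  68.7] open 85.2 F [ 0.  -0.   0.7] q [-0.32  0.29  1.95  0.    0.9  -1.47]
shift to (470, -83, 10) [58.7  0.2  1.6]
```

View pics/s11.png

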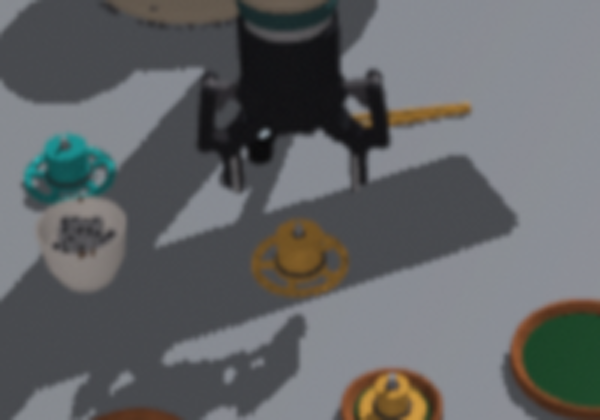

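The gripper is above wheel_80, at about (300,260) in the crop, and well clear of the cup. Going down to grip.

```bash
python3 -m inch '[[20,0,1.5,0,0,0,-1],[45,0,1.5,0,0,0,-1],[57,0,1.5,0,0,0,-1],[59,0,1.5,0,0,0,-1],[59,0,1.5,0,0,0,1],[59,0,1.5,0,0,0,1],[59,0,1.5,0,0,0,1],[59,0,1.5,0,0,0,1],[59,0,1.5,0,0,0,1],[59,0,1.5,0,0,0,1],[59,0,1.5,0,0,0,1]]'; python3 - <<'E'
from h import *
go(470,-83,130)
im=manip.get_image("scene")[:,:,::-1]
cv2.imwrite("pics/s12.png",cv2.resize(im[150:290,150:350],None,fx=3,fy=3,interpolation=cv2.INTER_CUBIC))
E
```

```text
clock: 19.2
tool_pos: [0.4711, -0.0837, 0.0113]
ee_rot: [0.33, 1.543, -0.329]
contact_force: [-0.1, -1.2, 6.3]
opening: 0.0352
t 19.2 tcp [471.1 -83.7  11.3] open 35.2 F [-0.1 -1.2  6.3] q [-0.32  0.37  2.02  0.    0.75 -1.47]
shift to (470, -83, 130) [-118.7    0.4   -1. ]
```

View pics/s12.png

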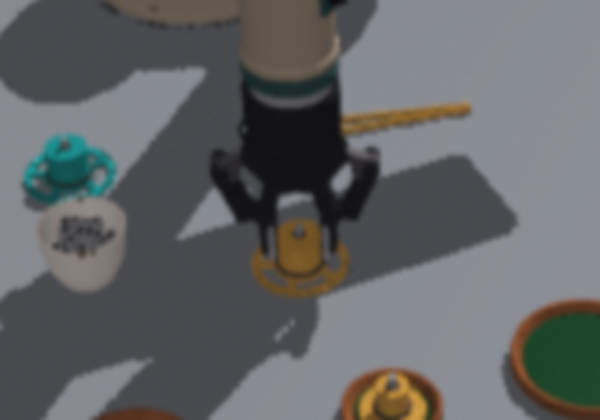

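The drum is gripped at 35 mm. Lifting and reading the weight.

```bash
python3 -m inch '[[-5,0,0,0,0,0,1],[-20,0,0,0,0,0,1],[-50,0,0,0,0,0,1],[-85,0,0,0,0,0,1],[-110,0,0,0,0,0,1],[-119,0,0,0,0,0,1],[-119,0,0,0,0,0,1]]'; python3 - <<'E'
from h import *
go(621.5,-280,130)
E
```

```text
clock: 20.12
tool_pos: [0.4706, -0.0837, 0.1303]
ee_rot: [0.33, 1.542, -0.329]
contact_force: [0.2, 0.5, -3.2]
opening: 0.035
t 20.125 tcp [470.6 -83.7 130.3] open 35.0 F [ 0.2  0.5 -3.2] q [-0.32  0.21  1.87  0.    1.06 -1.47]
shift to (621.5, -280, 130) [   0.7 -117.7  217.8]
```

```bash
python3 -m inch '[[0,-8,15,0,0,0,1],[0,-26,48,0,0,0,1],[0,-48,89,0,0,0,1],[0,-70,130,0,0,0,1],[0,-91,168,0,0,0,1],[0,-108,200,0,0,0,1],[0,-116,215,0,0,0,1],[0,-118,218,0,0,0,1],[0,-118,218,0,0,0,1],[0,-118,218,0,0,0,1]]'; python3 - <<'E'
from h import *
go(621.5,-280,16)
im=manip.get_image("scene")[:,:,::-1]
cv2.imwrite("pics/s13.png",cv2.resize(im[180:340,110:310],None,fx=3,fy=3,interpolation=cv2.INTER_CUBIC))
p=manip.read_state()["tool_pos"]; print((proj("scene",p-[0,0,.006])-[110,180])*3)
E
```

```text
clock: 21.38
tool_pos: [0.6208, -0.2791, 0.1309]
ee_rot: [0.33, 1.544, -0.328]
contact_force: [0.3, 0.3, -3.0]
opening: 0.0352
t 21.375 tcp [ 620.8 -279.1  130.9] open 35.2 F [ 0.3  0.3 -3. ] q [-0.53  0.49  1.41  0.    1.23 -1.68]
shift to (621.5, -280, 16) [114.9  -0.8   0.8]
[[231.19201793 260.75561902]]
```

View pics/s13.png

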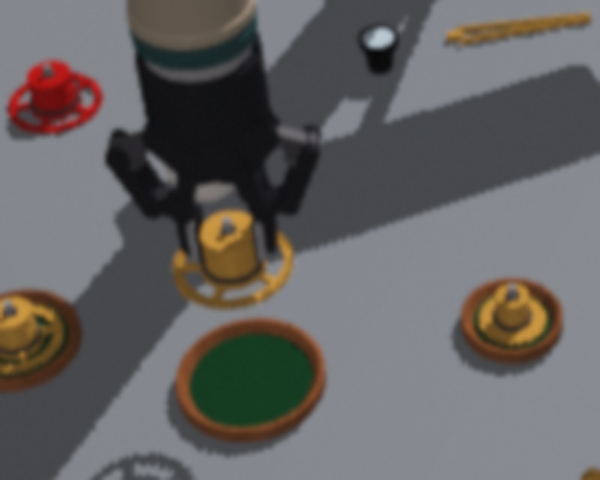

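wheel_80 hangs level over nest_80, at (233,265) in the crop against a projected (231,261). Lowering.

```bash
python3 -m inch '[[10,-1,1,0,0,0,1],[35,-1,1,0,0,0,1],[60,-1,1,0,0,0,1],[82,-1,1,0,0,0,1],[96,-1,1,0,0,0,1],[104,-1,1,0,0,0,1],[108,-1,1,0,0,0,1],[111,-1,1,0,0,0,1],[112,-1,1,0,0,0,1],[112,-1,1,0,0,0,1]]'; python3 - <<'E'
from h import *
go(621.5,-280,16)
im=manip.get_image("scene")[:,:,::-1]
cv2.imwrite("pics/s14.png",cv2.resize(im[220:340,130:270],None,fx=4,fy=4,interpolation=cv2.INTER_CUBIC))
E
```

```text
clock: 22.68
tool_pos: [0.6219, -0.2805, 0.0194]
ee_rot: [0.33, 1.542, -0.328]
contact_force: [-0.2, -0.4, -3.0]
opening: 0.0353
t 22.675 tcp [ 621.9 -280.5   19.4] open 35.3 F [-0.2 -0.4 -3. ] q [-0.53  0.59  1.54  0.    1.01 -1.68]
shift to (621.5, -280, 16) [ 3.4  0.3 -0.6]
```

View pics/s14.png

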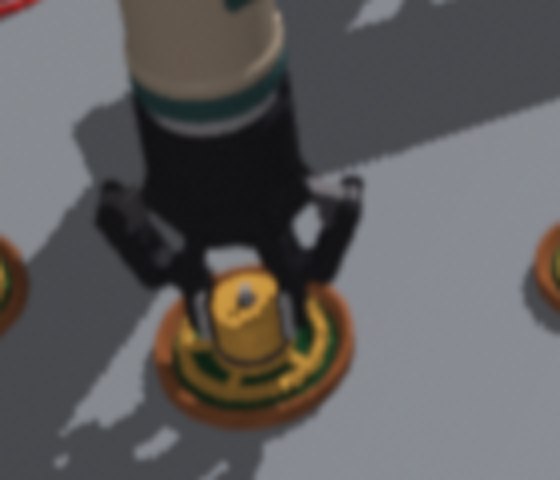

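It is inside the rim and just above the baize, with the force still reading its weight only. I'll take the last few mm slowly.

```bash
python3 -m inch '[[1,0,0,0,0,0,1],[2,0,0,0,0,0,1],[3,0,0,0,0,0,1],[3.5,0,0,0,0,0,1],[3.5,0,0,0,0,0,1]]'
```

```text
clock: 23.35
tool_pos: [0.622, -0.2806, 0.0164]
ee_rot: [0.329, 1.542, -0.328]
contact_force: [-1.5, 0.9, 1.6]
opening: 0.0355
```

```bash
python3 -m inch '[[0,0,0,0,0,0,0],[0,0,0,0,0,0,-0.4],[0,0,0,0,0,0,-0.4],[0,0,0,0,0,0,-0.4],[-6,0,0,0,0,0,-0.4],[-25,0,0,0,0,0,-0.5],[-60,0,0,0,0,0,-1],[-90,0,0,0,0,0,-1],[-114,0,0,0,0,0,-1],[-114,0,0,0,0,0,-1]]'; python3 - <<'E'
from h import *
go(511,409,80)
im=manip.get_image("scene")[:,:,::-1]
cv2.imwrite("pics/s15.png",cv2.resize(im[180:340,110:310],None,fx=3,fy=3,interpolation=cv2.INTER_CUBIC))
E
```

```text
clock: 24.6
tool_pos: [0.6233, -0.2815, 0.1343]
ee_rot: [0.327, 1.536, -0.329]
contact_force: [0.3, -1.0, -0.2]
opening: 0.0854
t 24.6 tcp [ 623.3 -281.5  134.3] open 85.4 F [ 0.3 -1.  -0.2] q [-0.53  0.49  1.41  0.    1.23 -1.68]
shift to (511, 409, 80) [  51.   585.  -384.1]
```

View pics/s15.png

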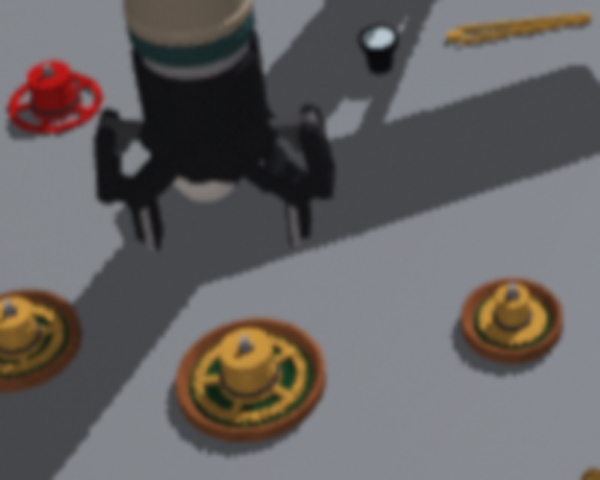

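wheel_80 is flat and centred in nest_80. Now across to wheel_95.

```bash
python3 -m inch '[[0,16,-10,0,0,0,-1],[0,50,-33,0,0,0,-1],[0,94,-62,0,0,0,-1],[0,139,-91,0,0,0,-1],[0,184,-121,0,0,0,-1],[0,229,-150,0,0,0,-1],[0,274,-180,0,0,0,-1],[0,319,-209,0,0,0,-1],[0,364,-239,0,0,0,-1],[0,409,-268,0,0,0,-1],[0,454,-298,0,0,0,-1],[0,499,-328,0,0,0,-1],[0,542,-356,0,0,0,-1],[0,570,-374,0,0,0,-1],[0,583,-383,0,0,0,-1],[0,585,-384,0,0,0,-1],[0,585,-384,0,0,0,-1]]'; python3 - <<'E'
from h import *
R=go(511,409,75);print(R.round(4))
im=manip.get_image("scene")[:,:,::-1]
cv2.imwrite("pics/s16.png",cv2.resize(im[80:260,300:500],None,fx=3,fy=3,interpolation=cv2.INTER_CUBIC))
E
```

```text
clock: 26.78
tool_pos: [0.5094, 0.4085, 0.1302]
ee_rot: [0.328, 1.539, -0.33]
contact_force: [1.1, 0.4, -0.4]
opening: 0.0857
t 26.775 tcp [509.4 408.5 130.2] open 85.7 F [ 1.1  0.4 -0.4] q [ 0.57  0.46  1.48 -0.01  1.2  -0.58]
shift to (511, 409, 75) [55.2  1.1  0.9]
[[ 5.700e-03  4.076e-01  9.131e-01]
 [-2.700e-03  9.132e-01 -4.076e-01]
 [-1.000e+00 -1.000e-04  6.300e-03]]
```

View pics/s16.png

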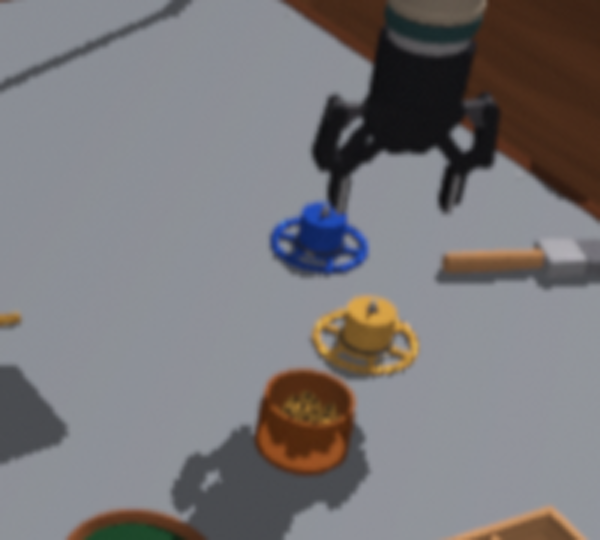

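The gripper is above wheel_95, at about (365,335) in the crop, and clear of the blue one. The tool has picked up 0.36° of tilt, which I'll take out on the way down.

```bash
python3 -m inch '[[25,1,1,0,0.36,0,-1],[50,1,1,0,0.36,0,-1],[55,1,1,0,0.36,0,-1],[55,1,1,0,0.36,0,-1],[55,1,1,0,0.36,0,-1]]'; python3 - <<'E'
from h import *
R=go(511,409,10);print(R[:,0].round(4))
E
```

```text
clock: 27.45
tool_pos: [0.5122, 0.4088, 0.0767]
ee_rot: [0.331, 1.544, -0.329]
contact_force: [-0.7, 0.0, -0.0]
opening: 0.0853
t 27.45 tcp [512.2 408.8  76.7] open 85.3 F [-0.7  0.  -0. ] q [ 0.57  0.5   1.54 -0.    1.09 -0.58]
shift to (511, 409, 10) [66.7 -0.5 -1.2]
[ 0.0021  0.0013 -1.    ]
```

```bash
python3 -m inch '[[20,0,-1,0,0,0,-1],[45,0,-1,0,0,0,-1],[60,0,-1,0,0,0,-1],[65,0,-1,0,0,0,-1],[67,0,-1,0,0,0,-1],[67,0,-1,0,0,0,1],[67,0,-1,0,0,0,1],[67,0,-1,0,0,0,1],[67,0,-1,0,0,0,1],[67,0,-1,0,0,0,1],[67,0,-1,0,0,0,1],[67,0,-1,0,0,0,1]]'; python3 - <<'E'
from h import *
go(511,409,130)
im=manip.get_image("scene")[:,:,::-1]
cv2.imwrite("pics/s17.png",cv2.resize(im[100:260,330:500],None,fx=3.5,fy=3.5,interpolation=cv2.INTER_CUBIC))
E
```

```text
clock: 28.95
tool_pos: [0.512, 0.41, 0.0107]
ee_rot: [0.333, 1.542, -0.327]
contact_force: [-0.5, 1.3, 5.7]
opening: 0.042
t 28.95 tcp [512.  410.   10.7] open 42.0 F [-0.5  1.3  5.7] q [ 0.57  0.57  1.61  0.    0.95 -0.58]
shift to (511, 409, 130) [-119.3   -0.9   -0.2]
```

View pics/s17.png

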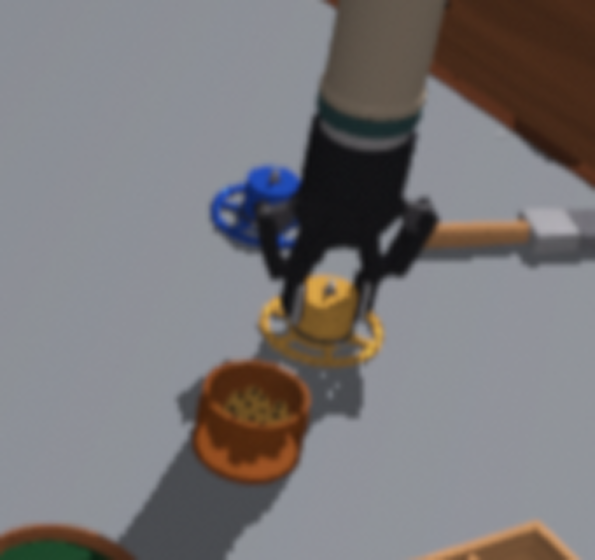

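Gripped at 42 mm. I'll lift to 140 mm so it clears the 55 mm jar.

```bash
python3 -m inch '[[-5,0,0,0,0,0,1],[-20,0,0,0,0,0,1],[-50,0,0,0,0,0,1],[-85,0,0,0,0,0,1],[-115,0,0,0,0,0,1],[-129,0,0,0,0,0,1],[-129,0,0,0,0,0,1],[-129,0,0,0,0,0,1]]'; python3 - <<'E'
from h import *
R=go(670,72.5,140); print(R[:,0].round(4))
E
```

```text
clock: 30.0
tool_pos: [0.5105, 0.409, 0.138]
ee_rot: [0.331, 1.545, -0.329]
contact_force: [-0.5, -0.0, -6.0]
opening: 0.0422
t 30.0 tcp [510.5 409.  138. ] open 42.2 F [-0.5 -0.  -6. ] q [ 0.57  0.45  1.47  0.    1.22 -0.58]
shift to (670, 72.5, 140) [  -2.1 -242.   283. ]
[ 1.e-03  9.e-04 -1.e+00]
```

```bash
python3 -m inch '[[0,-8,9,0,0,0,1],[0,-25,29,0,0,0,1],[0,-48,56,0,0,0,1],[0,-73,85,0,0,0,1],[0,-98,115,0,0,0,1],[0,-123,144,0,0,0,1],[0,-148,173,0,0,0,1],[0,-173,202,0,0,0,1],[0,-198,231,0,0,0,1],[0,-220,257,0,0,0,1],[0,-235,275,0,0,0,1],[0,-241,282,0,0,0,1],[0,-242,283,0,0,0,1],[0,-242,283,0,0,0,1]]'; python3 - <<'E'
from h import *
R=go(670,72.5,20);print(R[:,0].round(4))
im=manip.get_image("scene")[:,:,::-1]
cv2.imwrite("pics/s18.png",cv2.resize(im[150:320,260:460],None,fx=3,fy=3,interpolation=cv2.INTER_CUBIC))
p=manip.read_state()["tool_pos"]; print((proj("scene",p-[0,0,.006])-[260,150])*3)
E
```

```text
clock: 31.75
tool_pos: [0.6693, 0.0736, 0.1378]
ee_rot: [0.331, 1.546, -0.328]
contact_force: [-0.5, -0.4, -5.3]
opening: 0.0424
t 31.75 tcp [669.3  73.6 137.8] open 42.4 F [-0.5 -0.4 -5.3] q [ 0.01  0.48  1.42  0.    1.24 -1.15]
shift to (670, 72.5, 20) [117.8  -0.9   1.1]
[ 2.0e-04  1.7e-03 -1.0e+00]
[[272.18643768 233.82928112]]
```

View pics/s18.png

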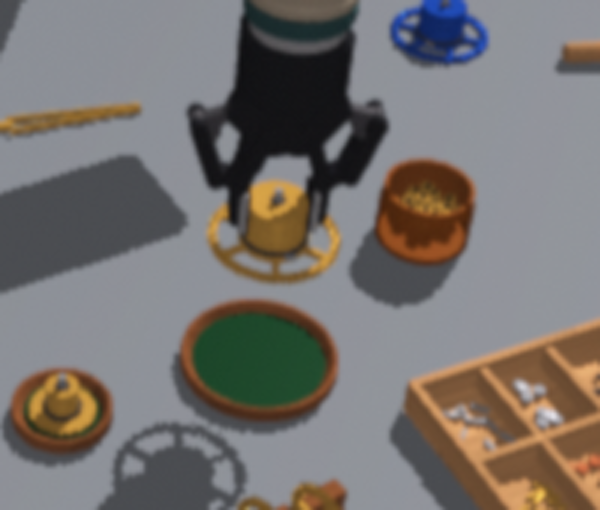

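wheel_95 is level at (274,237) in the crop, matching the projected (272,234). Lowering.

```bash
python3 -m inch '[[10,-1,1,0,0,0,1],[35,-1,1,0,0,0,1],[60,-1,1,0,0,0,1],[85,-1,1,0,0,0,1],[101,-1,1,0,0,0,1],[110,-1,1,0,0,0,1],[114,-1,1,0,0,0,1],[117,-1,1,0,0,0,1],[118,-1,1,0,0,0,1],[118,-1,1,0,0,0,1]]'; python3 - <<'E'
from h import *
go(670,72.5,15.5)
im=manip.get_image("scene")[:,:,::-1]
cv2.imwrite("pics/s19.png",cv2.resize(im[190:310,270:430],None,fx=4,fy=4,interpolation=cv2.INTER_CUBIC))
E
```

```text
clock: 33.05
tool_pos: [0.6702, 0.0725, 0.0203]
ee_rot: [0.331, 1.545, -0.328]
contact_force: [0.6, -0.7, -5.9]
opening: 0.0421
t 33.05 tcp [670.2  72.5  20.3] open 42.1 F [ 0.6 -0.7 -5.9] q [ 0.    0.58  1.55  0.    1.   -1.15]
shift to (670, 72.5, 15.5) [ 4.8 -0.1 -0.2]
```

View pics/s19.png

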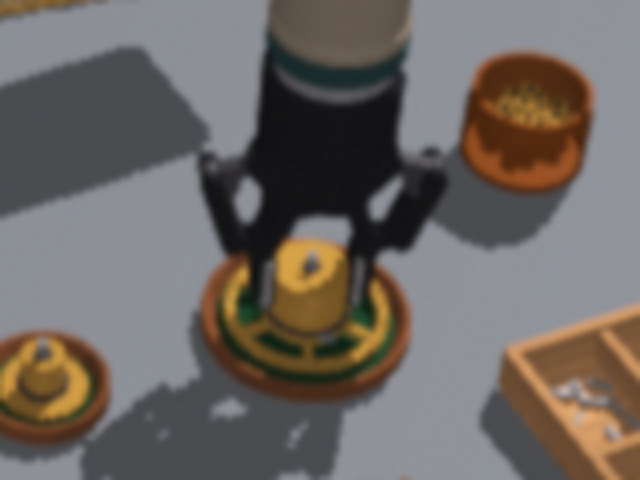

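It is centred in the nest with about 4–5 mm still to go.

```bash
python3 -m inch '[[1.5,0,0,0,0,0,1],[3,0,0,0,0,0,1],[4,0,0,0,0,0,1],[5,0,0,0,0,0,1],[5,0,0,0,0,0,1]]'
```

```text
clock: 33.72
tool_pos: [0.6701, 0.0725, 0.0157]
ee_rot: [0.331, 1.545, -0.328]
contact_force: [-1.6, -0.4, -2.8]
opening: 0.0422
```

```bash
python3 -m inch '[[1,0,0,0,0,0,1],[1,0,0,0,0,0,1]]'
```

```text
clock: 33.98
tool_pos: [0.6701, 0.0725, 0.0157]
ee_rot: [0.331, 1.544, -0.328]
contact_force: [-3.9, -0.6, 4.0]
opening: 0.0422
```

The baize is carrying the wheel. Release, then retreat upwards.

```bash
python3 -m inch '[[0,0,0,0,0,0,-0.2],[0,0,0,0,0,0,-0.6],[0,0,0,0,0,0,-0.6],[0,0,0,0,0,0,-0.6],[-6,0,0,0,0,0,-0.6],[-25,0,0,0,0,0,-0.6],[-60,0,0,0,0,0,-0.6],[-100,0,0,0,0,0,-0.6],[-130,0,0,0,0,0,-0.6],[-150,0,0,0,0,0,-0.6],[-150,0,0,0,0,0,-0.6]]'; python3 - <<'E'
from h import *
go(410,300,230)
E
```

```text
clock: 35.35
tool_pos: [0.6711, 0.0723, 0.1682]
ee_rot: [0.331, 1.54, -0.327]
contact_force: [0.4, 0.1, -0.2]
opening: 0.0683
t 35.35 tcp [671.1  72.3 168.2] open 68.3 F [ 0.4  0.1 -0.2] q [ 0.    0.46  1.38  0.    1.3  -1.15]
shift to (410, 300, 230) [ -63.2  101.8 -330.9]
```

Now I'll move the arm clear of the nests for the final check.

```bash
python3 -m inch '[[-10,10,-30,0,0,0,-0.6],[-25,25,-75,0,0,0,-0.6],[-35,40,-125,0,0,0,-0.6],[-45,55,-175,0,0,0,-0.6],[-55,70,-225,0,0,0,-0.6],[-62,85,-275,0,0,0,-0.6],[-63,97,-315,0,0,0,-0.6],[-63,102,-330,0,0,0,-0.6],[-63,102,-330,0,0,0,-0.6],[-63,102,-330,0,0,0,-0.6]]'; python3 - <<'E'
from h import *
for n in ("scene","top"):
    im=manip.get_image(n)[:,:,::-1]; cv2.imwrite(f"pics/{n}20.png",im)
a=np.ascontiguousarray(cv2.imread("pics/scene20.png")[200:350,70:400])
cv2.imwrite("pics/s20.png",cv2.resize(a,None,fx=2.4,fy=2.4,interpolation=cv2.INTER_CUBIC))
E
```

```text
clock: 36.6
tool_pos: [0.412, 0.2991, 0.2294]
ee_rot: [0.331, 1.539, -0.328]
contact_force: [0.2, -0.7, -0.1]
opening: 0.0683
```

View pics/s20.png

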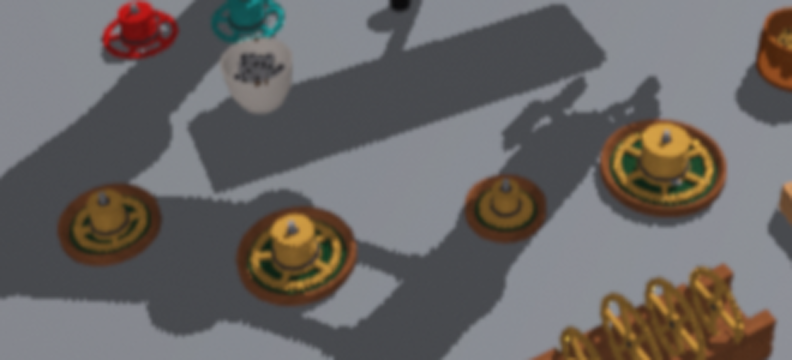

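View pics/top20.png

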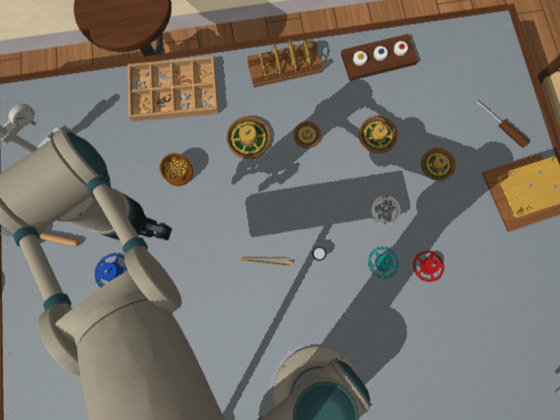

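All four wheels are in their nests: top view (249,137), (307,134), (379,133) and (438,164). The cup at (385,210) and jar at (177,169) look unmoved. One check in numbers before handing in.

```bash
python3 - <<'E'
from h import *
T={"50":(.652,-.087,.028),"65":(.512,-.422,.031),"80":(.6215,-.280,.034),"95":(.670,.0725,.037)}
im=cv2.imread("pics/top20.png"); hsv=cv2.cvtColor(im,cv2.COLOR_BGR2HSV)
m0=cv2.inRange(hsv,(14,110,60),(35,255,255))
for k,(x,y,h) in T.items():
    u,v=proj("top",[x,y,.01])[0].round().astype(int)
    r=int(float(k)/2/1000*430)+2
    w=np.zeros_like(m0);cv2.circle(w,(int(u),int(v)),r,255,-1)
    c=np.argwhere(m0&w)[:,::-1]
    g=(plane("top",c,.01)*1000).astype(np.float32);(a,b),rr=cv2.minEnclosingCircle(g)
    # arbor top (grey) seen in both views -> height
    print(k,"disc centre",round(a,1),round(b,1),"d",round(2*rr,1),"nest",x*1000,y*1000)
# cup, jar before/after
for n,boxes in {"top":{"cup":(365,190,405,230),"jar":(158,150,196,188)},"scene":{"cup":(160,215,195,248),"jar":(384,203,420,238)}}.items():
    A=cv2.imread(f"pics/{n}0.png").astype(np.float32).mean(2);B=cv2.imread(f"pics/{n}20.png").astype(np.float32).mean(2)
    for k,(x0,y0,x1,y1) in boxes.items():
        print(n,k,"shift px",np.round(cv2.phaseCorrelate(np.ascontiguousarray(A[y0:y1,x0:x1]),np.ascontiguousarray(B[y0:y1,x0:x1])),2))
E
```

```text
50 disc centre 652.1 -88.1 d 68.0 nest 652.0 -87.0
65 disc centre 513.5 -422.0 d 85.4 nest 512.0 -422.0
80 disc centre 619.7 -279.6 d 103.3 nest 621.5 -280.0
95 disc centre 668.6 72.1 d 115.9 nest 670.0 72.5Traceback (most recent call last):
  File "<stdin>", line 17, in <module>
    return _wrapfunc(a, 'round', decimals=decimals, out=out)
    return _wrapit(obj, method, *args, **kwds)
    conv = _array_converter(obj)
ValueError: setting an array element with a sequence. The requested array has an inhomogeneous shape after 1 dimensions. The detected shape was (2,) + inhomogeneous part.
```

The disc diameters came out too large because the mask also took in the oak rim, so that measurement doesn't count. I'll check the heights instead, triangulating the grey arbor tips across the two views, and fix the cup and jar check.

```bash
python3 - <<'E'
from h import *
T={"50":(.652,-.087,.043),"65":(.512,-.422,.046),"80":(.6215,-.280,.049),"95":(.670,.0725,.052)}
for k,X in T.items():
    rays=[];px=[]
    for n in("top","scene"):
        im=cv2.imread(f"pics/{n}20.png");s=cv2.cvtColor(im,cv2.COLOR_BGR2HSV)[:,:,1].astype(float)
        u,v=proj(n,X)[0].round().astype(int)
        w=s[v-5:v+6,u-5:u+6];wt=np.clip(np.median(w)*.75-w,0,None)
        yy,xx=np.mgrid[v-5:v+6,u-5:u+6]; p=((xx*wt).sum()/wt.sum(),(yy*wt).sum()/wt.sum())
        px.append((np.array(p)-proj(n,X)[0]).round(1)); rays.append(ray(n,p))
    A=[];b=[]
    for o,d in rays:
        d=d[0]/np.linalg.norm(d[0]);P=np.eye(3)-np.outer(d,d);A.append(P);b.append(P@o)
    x=np.linalg.lstsq(np.vstack(A),np.hstack(b),rcond=None)[0]
    print(k,"arbor tip mm",(x*1000).round(1),"expected",np.array(X)*1000,"px off",px)
for n,boxes in {"top":{"cup":(365,190,405,230),"jar":(158,150,196,188)},"scene":{"cup":(160,215,195,248),"jar":(384,203,420,238)}}.items():
    A=cv2.imread(f"pics/{n}0.png").astype(np.float32).mean(2);B=cv2.imread(f"pics/{n}20.png").astype(np.float32).mean(2)
    for k,(x0,y0,x1,y1) in boxes.items():
        sh,resp=cv2.phaseCorrelate(np.ascontiguousarray(A[y0:y1,x0:x1]),np.ascontiguousarray(B[y0:y1,x0:x1]))
        print(n,k,"shift px",np.round(sh,2),round(resp,2))
a=cv2.imread("pics/scene20.png")
t=np.hstack([cv2.resize(a[v-30:v+30,u-37:u+38],None,fx=5,fy=5,interpolation=cv2.INTER_CUBIC)for u,v in((281,284),(116,290))])
b=np.hstack([cv2.resize(a[v-30:v+30,u-37:u+38],None,fx=5,fy=5,interpolation=cv2.INTER_CUBIC)for u,v in((193,303),(346,266))])
cv2.imwrite("pics/z20.png",np.vstack([t,b]))
E
```

```text
50 arbor tip mm [648.2 -85.6  46.5] expected [652. -87.  43.] px off [array([-0.3,  0.8]), array([-0.3, -2.4])]
65 arbor tip mm [ 510.1 -420.2   47.6] expected [ 512. -422.   46.] px off [array([-1.1,  0.6]), array([-0.4, -1.5])]
80 arbor tip mm [ 621.  -280.    42.8] expected [ 621.5 -280.    49. ] px off [array([-0.4,  1.1]), array([0.3, 1.8])]
95 arbor tip mm [668.8  73.5  48.7] expected [670.   72.5  52. ] px off [array([0.3, 1.1]), array([0.6, 0.5])]
top cup shift px [ 0.03 -0.03] 0.98
top jar shift px [-0.03  0.03] 0.98
scene cup shift px [0.08 0.11] 0.92
scene jar shift px [ 0.07 -0.27] 0.91
```

View pics/z20.png

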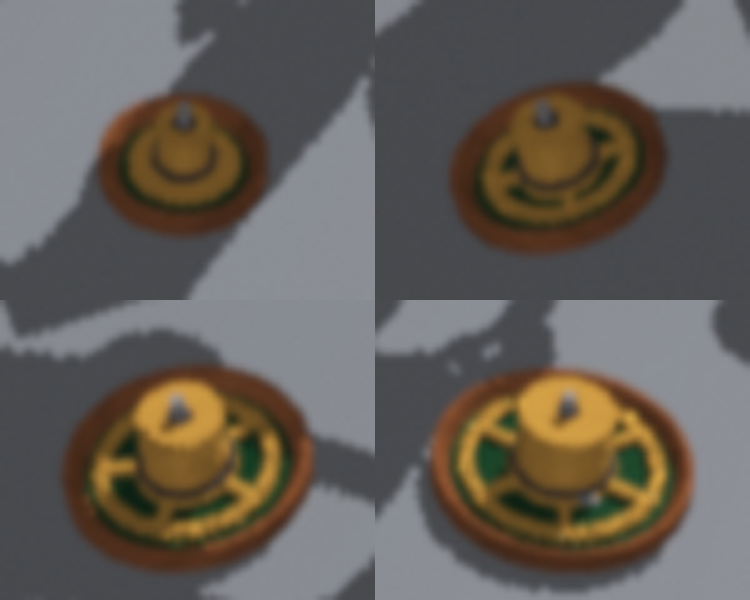

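All four zooms show the wheels level inside their rims, drums up. The cup and jar moved less than 0.3 px. The arbor-tip heights scatter by 2–6 mm, which is 1–2 px of blob noise where the arbor's shadow merges with its tip. The touchdown heights, within 0.1 mm of prediction, are the better measure. Handing in.

```bash
python3 -c "
from cell import manip
print(manip.job_done()); print(manip.read_state()['clock'])"
```

```text
the job is handed in; nothing more can be done
None
the job is handed in; nothing more can be done
```

All four loose wheels are drum up in their own nests, placed smallest to largest. Each was lowered until I felt it touch the baize, then released. The job was handed in at about 37 s on the robot's clock.

**Checks that agreed**
- **Touchdown:** each wheel touched down with the tool within 0.1–0.2 mm of the height expected for resting on the baize.
- **Pictures:** the final views show all four level inside their rims.
- **Cup and jar:** both are where they were, with less than 0.3 px of image shift. The arm went near none of the red, turquoise or blue look-alikes.

**Checks that failed or disagreed**
- **Disc outlines:** my last measurement of the discs picked up the oak rims, so its diameters are no use. I discounted that check, including its centres.
- **Arbor tips:** their heights, triangulated from the two views, were 2–6 mm off. The largest error was wheel_80, reading 6 mm low. I put this down to 1–2 px of error in the picture and relied on the touchdown heights instead.

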